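Put the dried boards back behind the sprung keeper

TASK

The two wooden boards in the drainer are dry: tuck them back into the leaning board holder, between the board that is already there and the holder's sprung roller. Put in the larger first and then the smaller in front of it, each standing fully down on the ledge, flat and square against the board behind and roughly centred, so that the roller ends up pressing on the smaller one. Leave the third board in the holder and the dish in the drainer, and do not disturb the mug, the salt mill or the sugar jar.

Things in the scene. Friction and masses are not known exactly. Their poses are not given: they have to be found in the camera images.
- rack: Wire drainer on a grey tray 285 x 172 mm, fixed. Origin on the worktop; x level, the way its slots lean (30 deg from vertical), y along the boards' width. Rails at y = +-32 mm, top 22 mm up, carry the boards. Slots at x = -65, 0, 65 mm: behind each board a wire loop 69 mm wide, 90 mm tall along the lean; before its foot a wire 13 mm tall. Boards in the outer slots, either way round; dish in the middle.
- holder: Board holder, fixed to the worktop: dark wooden base 200 x 150 x 17 mm (x from -86 to +114 mm). Origin on the worktop; x is level and points the way its backrest leans; its open front looks to -x; z up. Take care above: wall cupboards hang over the worktop beyond world x = 0.60 m, their underside at z = 0.545 m.
- cradle: Leaning seat of the holder. Origin in the corner of ledge and backrest, mid-width, 36 mm above the worktop; z up along the backrest (30 deg from vertical), x into it (its face is x = 0), y along the ledge. Ledge: plane z = 0, 140 mm wide, x from 0 to -44 mm. Backrest 116 mm wide, up to z = 120 mm. Boards stand on the ledge one before the other: their middles come to x = -5, -15, -25 mm, z = 0.
- keeper (a joint): Angle (rad) of the sprung keeper, a bail of slippery chromed wire 59 mm wide, hinged at the ledge's front (cradle x = -52, z = -12 mm, axis y), rising inwards to its roller, then flaring outwards. 0 with one board, grows away from the backrest: 0.13 with two, 0.26 with three, stop 0.75. Presses with 2 to 3.5 N. Roller turns freely: a board pushed down inside the flare (about 10 N) opens it.
- roller: The keeper's wooden roller, 12 mm thick, 46 mm long along y; origin at its middle. It touches the front board 60 mm (one board) to 67 mm (three) above the ledge.
- keeper_tip (a point): Middle of the flared cross wire (5 mm thick) at the keeper's free end; with one board it stands 37 mm before the backrest's face and 113 mm above the ledge; it swings out by some 15 mm with each further board.
- large_board: Larger loose wooden board, 10 mm thick: blade 150 wide, 128 mm tall, with a 40 mm wide rounded handle above; 175 mm tall in all; 14 mm hanging hole 20 mm below the top; lower edge rounded (r 5 mm). About 0.15 kg. Origin mid-thickness at the middle of the lower edge; x through the thickness (towards the side it leans to), y along the width, z up to the handle.
- small_board: Smaller loose wooden board of the same pattern: blade 116 wide, 108 mm tall, 162 mm tall with its 40 mm wide handle, 10 mm thick, about 0.10 kg. Origin and axes as for the larger board.
- back_board: Largest board, loose, already in the holder between backrest and roller, and to stay: blade 165 wide, 142 mm tall, 188 mm tall with its handle, 10 mm thick. Origin and axes as for the other boards.
- dish: White ceramic dish, 163 mm across, 14 mm thick, on edge in the middle slot of the drainer, leaning like the boards. Origin at the centre of its underside, z out of its hollow face. Stays there.
- mug: White dotted mug, 82 mm across (114 with handle), 91 mm tall, between drainer and holder. Origin at the centre of its base. Not to be disturbed.
- salt_mill: Small glass salt mill, 44 mm across, 90 mm tall. Origin at the centre of its base. Not to be disturbed.
- sugar_jar: Sugar jar, 74 mm across, 117 mm tall. Origin at the centre of its base. Not to be disturbed.

How it is judged (in metres and radians):
On the way:
1. the larger board stands on the ledge, against the board behind, and the keeper presses on it (z of large_board in the frame of cradle between -0.004 and 0.005 m and x of large_board in the frame of cradle between -0.0185 and -0.0115 m and y of large_board in the frame of cradle between -0.02 and 0.02 m and angle between the z axis of large_board and the z axis of cradle, either way round below 0.07 rad and angle between the y axis of large_board and the y axis of cradle, either way round below 0.07 rad and contact force between roller and large_board above 0.5 N), for 0.2 s.
At the end, for the whole second after the job is handed in: Boards graded back to front: largest, larger, smaller; each within 5 mm of the ledge, 3.5 mm of flat on the one behind, 20 mm of centre, 4 degrees of square, at rest; roller pressing on the smaller with over 0.5 N. Dish, mug, mill and jar moved under 20 mm (z of back_board in the frame of cradle between -0.004 and 0.005 m and x of back_board in the frame of cradle between -0.0085 and -0.0015 m and y of back_board in the frame of cradle between -0.02 and 0.02 m and angle between the z axis of each of back_board, large_board, small_board and the z axis of cradle, either way round below 0.07 rad and angle between the y axis of each of back_board, large_board, small_board and the y axis of cradle, either way round below 0.07 rad and z of large_board in the frame of cradle between -0.004 and 0.005 m and x of large_board in the frame of cradle between -0.0185 and -0.0115 m and y of large_board in the frame of cradle between -0.02 and 0.02 m and z of small_board in the frame of cradle between -0.004 and 0.005 m and x of small_board in the frame of cradle between -0.0285 and -0.0215 m and y of small_board in the frame of cradle between -0.02 and 0.02 m and contact force between roller and small_board above 0.5 N and linear speed of each of large_board, small_board, back_board below 0.02 m/s); the robot touches nothing.
It fails at once if the mug pushed more than 2 cm from its place (distance of mug from where it was at the start of the episode above 0.02 m).
It fails at once if the salt mill pushed more than 2 cm from its place (distance of salt_mill from where it was at the start of the episode above 0.02 m).
It fails at once if the sugar jar pushed more than 2 cm from its place (distance of sugar_jar from where it was at the start of the episode above 0.02 m).
It fails at once if the dish pushed more than 2 cm from its place (distance of dish from where it was at the start of the episode above 0.02 m).
It also fails if it takes over 67 s, if anything falls off the work surface, if the arm or the gripper's body presses on something with over 40 N, if the wrist force passes 120 N, or if a joint passes its speed limit or range.

ROBOT

A 7-joint arm with a two-finger parallel gripper is mounted at the origin on a cart in front of the work surface, level with it; the furniture and walls round the work are solid. World frame = base frame: x ahead of the robot, y to its left, z up, the work surface at z = 0. Lengths are in mm, angles in degrees, forces in N, time in s.
With the tool pointing down it reaches from about 425 to 800 mm from the base axis. Payload 8.3 kg.
Tool frame: the origin (TCP) lies midway between the tips of the shut fingers; the grasp point (between the pads) lies 19 mm behind it; z points along the fingers, y is the line along which they close (so a half turn about z gives the same grasp; the last joint's range is limited). The gripper opens to 85 mm and grips with 20 to 120 N. Pads are 22 mm wide; open, the fingers measure 114 mm over their backs; the gripper's body (76 mm by 85 mm) begins 54 mm behind the grasp point. The pads swing forward as they close: fully open they stand 13 mm farther back than shut.
Start: joints at [-68.864, 21.967, 0.94, 78.501, -0.361, 79.538, -2.664], TCP at [261.514, 567.638, 231.279] pointing down, gripper open.
Joint ranges: [-169.22, 169.22], [-14.56, 117.87], [-87.37, 89.26], [10.42, 133.3], [-82.24, 262.24], [0.94, 117.77], [-172.7, 172.7]. Speed limits (degrees/s): [136.94, 136.94, 172.46, 172.46, 180, 180, 180].

INTERFACE

Orientations are given as [roll, pitch, yaw] about the fixed x, y, z axes, in that order (R = Rz(yaw) Ry(pitch) Rx(roll)).
In Python, from station import ctrl, viewer, order, spotter gives the robot as it stands.
- The arm moves only by the tool jog_arm, never from a script. Its arguments are lists of equal length, an entry for each row: "xyz": the shift along the world's x, y, z in m, a list of three; "rotation": the turn, a rotation vector about the world's x, y, z in degrees, a list of three; "hand": the closure in counts, from 0 (fully open) to 255 (shut). A call has 1 to 10 rows; each row shifts and turns the commanded pose from where the row before left it; what a row does not reach is not made up. A row lasts 1/12 s, in which the tool goes at most 41.7 mm and 7.16 degrees, less where a joint would pass 70% of its speed; a pose out of reach is approached as far as the arm can. A call with a gripper value outside its range is refused whole. The fingers move at their own pace and stop on an object; "squeeze" is the grip in N (left out, the last holds). Time passes only in rows, so rows that do not move let the fingers close. It gives the time, the measured TCP pose, the force, the opening and the grip force at its end, in the units of the state.
- ctrl.read_state(): the state, without advancing time (a new reading comes with each control period).
- viewer.get_image(name): name is "side" or "top" or "wrist"; returns a dict with "color" (384x512x3 uint8, red, green, blue), "z_map" (384x512 float32, mm along the optical axis (not along the pixel's ray), 0 where there is no reading), "K" (3x3 intrinsics, pixels), "k1" (the pictures are not rectified: a ray, as slopes to the right and down, at radius r is drawn at 1 + k1 r^2 times it, then the intrinsics apply), "R" (3x3) and "t" (3): a world point X has camera coordinates R X + t. Camera axes: x right, y down, z forward; pixel columns grow to the right and rows downward; lengths in mm; the calibration is good to about 2 mm. A picture is of the moment at which its call begins.
- order.sign_off(): hands the job in; it is judged then, once.
Trained networks look in a picture, given as the dict that the camera call returned (one of the last four; its "shot" number tells which), for a name from the list of things; names that differ only in an ending like _2 or _b are one class to them, and where a whole thing is asked for, a point or a joint stands for the part that bears it (a point fixed in the world has none). Each returns a list of dicts, best first, with "conf" (0 to 1); they miss things now and then, are a little off and sometimes report something else, mostly with a low value. They report only what shows in the picture. A call takes as long as a camera call.
- spotter.masks_of(picture, query): "region" (384x512 bool, what is visible of it) and "rect" ([left, top, right, bottom] in pixels, round what is visible of it).
The state is a dict: "clock": time; "q": joint angles; "qd": joint speeds; "joint_efforts": joint torques, N m; "position": TCP position; "orientation": TCP orientation; "contact_force": force on the tool from outside, world axes, zero at the start; "torque": the same for the moment, N m; "grip_width": finger opening in mm; "finger_force": force on a finger pad.
Only numpy, scipy, OpenCV 4.12 (cv2) and the standard library are available. Lean on these libraries where they do the work, as an engineer would, in place of code of your own. Each camera call takes 0.05 s, during which the arm holds its last target. There are 200 camera calls.

## Working session

There is one attempt and no reset: what is moved stays moved. The work goes in short steps, Python scripts to look and compute and a tool call to move; the robot and the scene stay as the last step left them, time stands still between calls to the robot, and variables do not carry over. Pictures are saved under pics/ and viewed, at most 10 in all, crops included, and the job is handed in when it is done.

Besides the shell and the picture viewer there is one more tool, called in YAML: its name, and indented under it one key for each argument. jog_arm: Moves the arm, as the interface text tells. Its arguments: {"type":"object","properties":{"xyz":{"type":"array","items":{"type":"array","items":{"type":"number"}}},"rotation":{"type":"array","items":{"type":"array","items":{"type":"number"}}},"hand":{"type":"array","items":{"type":"number"}},"squeeze":{"type":"number"}},"required":["xyz","rotation","hand"]}

```bash
mkdir -p pics; ls
cat > h.py <<'E'
import numpy as np, cv2
from station import ctrl, viewer, order, spotter
from scipy.spatial.transform import Rotation as Rn
def shot(n): return viewer.get_image(n)
def cloud(p, mask=None):
    z=p['z_map']; m=z>0
    if mask is not None: m&=mask
    v,u=np.nonzero(m); K=p['K']
    d=np.stack([(u-K[0,2])/K[0,0],(v-K[1,2])/K[1,1]],1)
    s=d.copy()
    for _ in range(8): s=d/(1+p['k1']*(s**2).sum(1,keepdims=True))
    zz=z[v,u]; C=np.c_[s*zz[:,None],zz]
    return (C-p['t'])@p['R'], np.c_[u,v]
def save(p,n,crop=None,scale=1):
    im=p['color'][:,:,::-1]
    if crop: im=im[crop[1]:crop[3],crop[0]:crop[2]]
    cv2.imwrite(f'pics/{n}.png',cv2.resize(im,None,fx=scale,fy=scale))
E
python3 - <<'E'
from h import *
s=ctrl.read_state(); print({k:np.round(v,2) for k,v in s.items()})
ims=[]
for n in ['side','top']:
    p=shot(n); ims.append(p['color'][:,:,::-1]); print(n,'cam at',np.round(-p['R'].T@p['t']), p['k1'])
    for q in ['rack','holder','cradle','keeper','roller','large_board','small_board','back_board','dish','mug','salt_mill','sugar_jar']:
        for r in spotter.masks_of(p,q)[:2]:
            X,_=cloud(p,r['region'])
            if len(X): print(q,round(r['conf'],2),r['rect'],len(X),'med',np.round(np.median(X,0)),'lo',np.round(np.percentile(X,2,0)),'hi',np.round(np.percentile(X,98,0)))
    np.savez(n+'0.npz',**{k:p[k] for k in ['color','z_map','K','k1','R','t']})
    save(p,n+'0',scale=1.5)
E
```

```text
pics
{'clock': np.float64(0.0), 'q': array([-68.86,  22.02,   0.94,  78.56,  -0.36,  79.54,  -2.67]), 'qd': array([-0.06,  0.08, -0.09, -0.04,  0.01, -0.01,  0.06]), 'joint_efforts': array([ 0.000e+00, -6.276e+01,  8.400e-01, -3.718e+01,  2.000e-02,
        1.000e-02,  0.000e+00]), 'position': array([261.33, 567.17, 230.26]), 'orientation': array([-179.89,    0.  ,  155.26]), 'contact_force': array([-1.14,  0.92,  0.11]), 'torque': array([-0.03, -0.01, -0.  ]), 'finger_force': np.float64(0.0), 'grip_width': np.float64(85.35)}
side cam at [-161. -946.  839.] -0.05198457001925563
rack 0.93 [179.9, 192.5, 268.2, 242.6] 1178 med [417. 111.   4.] lo [375.   9.  -1.] hi [543. 297.  40.]
holder 0.68 [258.5, 233.3, 344.9, 311.6] 3296 med [ 439. -277.   18.] lo [ 375. -342.    5.] hi [ 522. -157.  135.]
cradle 0.97 [265.9, 228.0, 328.2, 275.4] 1024 med [ 444. -259.  103.] lo [ 393. -295.   16.] hi [ 528. -170.  150.]
keeper 0.75 [265.1, 231.7, 328.3, 276.2] 930 med [ 444. -265.  107.] lo [ 394. -295.   24.] hi [ 512. -173.  150.]
keeper 0.61 [290.4, 232.3, 307.6, 243.4] 43 med [ 446. -243.  1
[... 1993 characters left out ...]
33.] hi [528. 240. 161.]
small_board 0.63 [323.2, 196.7, 366.7, 226.8] 294 med [ 454. -231.   97.] lo [ 431. -244.   53.] hi [ 497. -168.  154.]
back_board 0.62 [336.6, 177.9, 406.1, 250.6] 3434 med [ 456. -254.  121.] lo [ 380. -304.   37.] hi [ 539. -205.  195.]
dish 0.94 [182.1, 180.1, 210.2, 248.4] 1142 med [464. 149.  71.] lo [393. 112.  29.] hi [537. 182. 142.]
mug 0.73 [254.3, 210.3, 291.6, 257.4] 1051 med [406. -40.  10.] lo [368. -74.  -1.] hi [468.  -0.  90.]
salt_mill 0.72 [265.1, 165.7, 282.5, 183.5] 224 med [558. -43.  80.] lo [543. -64.  29.] hi [577. -26.  89.]
sugar_jar 0.62 [300.5, 139.2, 333.8, 175.0] 918 med [ 587. -146.  114.] lo [ 558. -183.   22.] hi [ 623. -116.  118.]
```

View pics/top0.png

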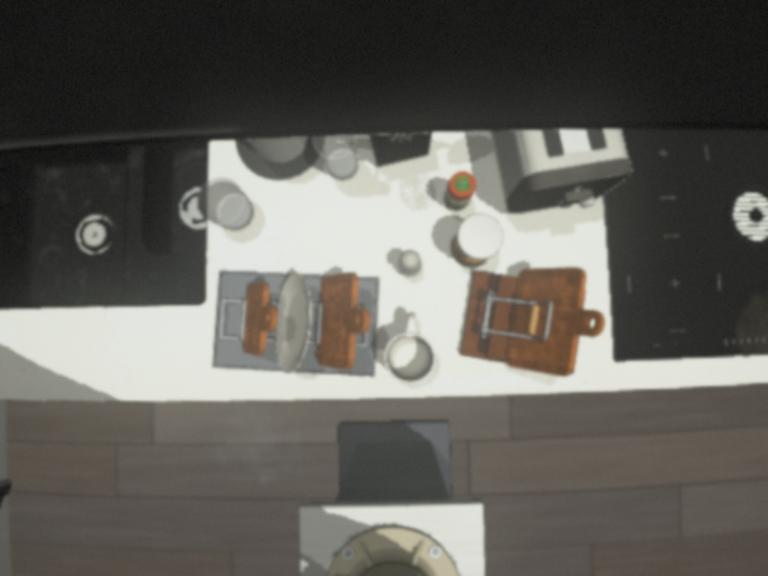

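View pics/side0.png

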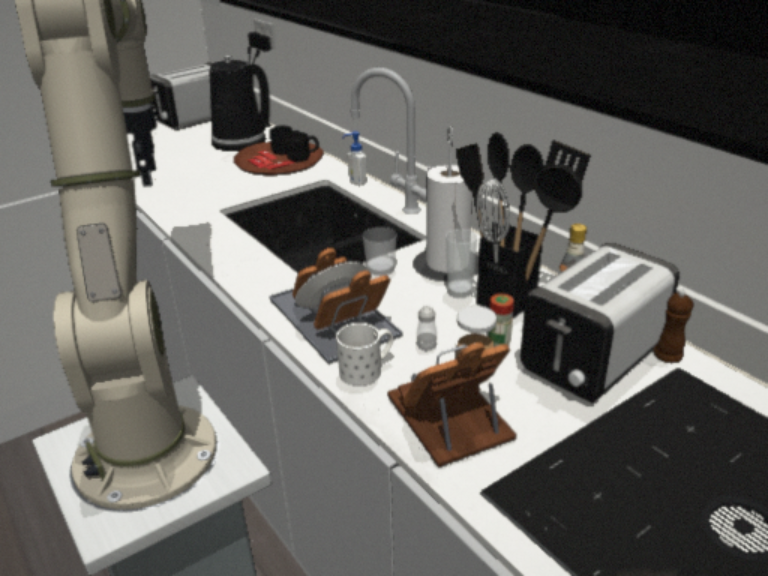

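The top view shows, in 1.5x pixels, the large board at (340,320), the dish at (292,320) and the small board at (260,318). The holder is at (530,320) with its roller at (537,320). Everything leans to image right, which is world -y. Next I fit the planes.

```bash
cat >> h.py <<'E'
def plane(X,n0,tol=3,it=400,maxang=12,rng=np.random.default_rng(0)):
    best=None;bc=-1
    for _ in range(it):
        a,b,c=X[rng.choice(len(X),3,replace=False)]
        n=np.cross(b-a,c-a); l=np.linalg.norm(n)
        if l<200: continue
        n/=l; n*=np.sign(n@n0)
        if n@n0<np.cos(np.radians(maxang)): continue
        k=(abs((X-a)@n)<tol).sum()
        if k>bc: bc=k;best=(n,a)
    n,a=best
    for _ in range(3):
        I=X[abs((X-a)@n)<tol]; a=I.mean(0); n=np.linalg.svd(I-a,full_matrices=False)[2][2]; n*=np.sign(n@n0)
    return n,a,abs((X-a)@n)<tol
def boardfit(X,lean,H,W,hb):
    # lean: unit horizontal guess; returns frame of front-face pts
    n0=np.array([-lean[0]*np.cos(np.pi/6),-lean[1]*np.cos(np.pi/6),.5])
    n,a,m=plane(X,n0); I=X[m]
    y=np.cross(n,[0,0,1]); y/=np.linalg.norm(y); y=-y   # board y = z x x(=-n) 
    z=np.cross(-n,y); 
    if z[2]<0: z=-z
    P=np.c_[(I-a)@y,(I-a)@z]
    top=np.percentile(P[:,1],99.5); 
    d=top-P[:,1]
    bl=P[(d>H-hb+8)&(d<H-8)]; ha=P[d<H-hb-6]
    return dict(n=n,a=a,y=y,z=z,I=I,P=P,top=top,bl=np.percentile(bl[:,0],[1,99]),ha=np.percentile(ha[:,0],[1,50,99]),bot=np.percentile(P[:,1],1),N=m.sum(),rms=((I-a)@n).std())
E
cat > m1.py <<'E'
from h import *
dims={'large_board':(175,150,128),'small_board':(162,116,108),'back_board':(188,165,142)}
for cam in ['top','side']:
    p=shot(cam)
    for q,(H,W,hb) in dims.items():
        rs=spotter.masks_of(p,q)
        for r in rs[:3]:
            X,_=cloud(p,r['region']); m=np.median(X,0)
            ok={'large_board':0<m[1]<110,'small_board':m[1]>150,'back_board':m[1]<-200}[q]
            if ok and r['conf']>.3:
                X=X[X[:,2]>25]
                try: f=boardfit(X,np.array([0.,-1]),H,W,hb)
                except Exception as e: print(cam,q,'fail',e); continue
                c=f['a']+f['y']*f['bl'].mean()+f['z']*(f['top']-H)  # bottom mid on front face
                print(cam,q,round(r['conf'],2),'N',f['N'],'rms %.1f'%f['rms'],'n',f['n'].round(3),'lean %.1f'%np.degrees(np.arcsin(f['n'][2])),'yaw %.1f'%np.degrees(np.arctan2(-f['n'][1],-f['n'][0])),'width %.0f'%np.ptp(f['bl']),'hand',f['ha'].round(),'blade',f['bl'].round(),'len',round(f['top']-f['bot']),'bottommid(front)',c.round(1),'mid',(c-5*f['n']).round(1))
                break
    X,uv=cloud(p)
    # tray top, base of holder
    if cam=='top':
        h=spotter.masks_of(p,'holder')[0]; X,_=cloud(p,h['region'])
        for lo,hi in [(12,24),(30,42)]:
            B=X[(X[:,2]>lo)&(X[:,2]<hi)]
            print('lvl',lo,cv2.minAreaRect(B[:,:2].astype(np.float32)),np.median(B[:,2]))
        r=spotter.masks_of(p,'roller')
        for q in r[:2]:
            X,_=cloud(p,q['region']);X=X[X[:,2]>75]; print('roller',q['conf'],X.mean(0),np.ptp(X,0),cv2.fitLine(X[:,:2].astype(np.float32),2,0,.1,.1).ravel())
        r=spotter.masks_of(p,'rack')[0]; X,_=cloud(p,r['region']); B=X[X[:,2]<12]
        print('tray',cv2.minAreaRect(B[:,:2].astype(np.float32)),np.median(B[:,2]))
E
python3 m1.py
```

```text
top large_board 0.88 N 1435 rms 0.9 n [0.049 0.867 0.495] lean 29.7 yaw -93.2 width 147 hand [-18.   0.  18.] blade [-74.  72.] len 166 bottommid(front) [470.2 115.3  22. ] mid [469.9 110.9  19.5]
top back_board 0.61 N 2984 rms 1.2 n [0.171 0.849 0.5  ] lean 30.0 yaw -101.4 width 162 hand [-18.   1.  20.] blade [-81.  80.] len 181 bottommid(front) [ 468.5 -208.9   37.3] mid [ 467.6 -213.1   34.8]
lvl 12 ((459.3716735839844, -235.12295532226562), (198.6864776611328, 149.92318725585938), 78.96004486083984) 15.535966637751702
lvl 30 ((465.0689392089844, -206.6273956298828), (11.076196670532227, 137.99002075195312), 78.53548431396484) 39.959895631166546
roller 0.48 [ 456.02016735 -232.50229802   98.57568525] [39.84113942 15.19436459 25.31860351] [ 9.8027521e-01 -1.9763738e-01  4.5602017e+02 -2.3250230e+02]
tray ((467.0341491699219, 160.17401123046875), (289.06207275390625, 178.35244750976562), 85.73712158203125) 4.968114858317008
side large_board 0.97 N 825 rms 1.2 n [0.065 0.866 0.496] lean 29.7 yaw -94.3 width 148 hand [-23.  -3.  16.] blade [-77.  72.] len 166 bottommid(front) [468.2 103.9  17.9] mid [467.9  99.6  15.4]
side small_board 0.81 N 232 rms 1.4 n [0.064 0.861 0.505] lean 30.3 yaw -94.3 width 96 hand [-36. -16.   3.] blade [-53.  42.] len 132 bottommid(front) [463.4 235.9  17.6] mid [463.1 231.6  15.1]
side back_board 0.88 N 593 rms 1.0 n [0.177 0.852 0.492] lean 29.5 yaw -101.7 width 164 hand [-35. -15.   3.] blade [-97.  67.] len 181 bottommid(front) [ 464.3 -220.7   34.3] mid [ 463.4 -225.    31.9]
```

jog_arm:
  xyz:
    - [0.014,-0.038,0.008]
    - [0.014,-0.038,0.008]
    - [0.014,-0.038,0.008]
    - [0.014,-0.038,0.008]
    - [0.014,-0.038,0.008]
    - [0.014,-0.038,0.008]
    - [0.014,-0.038,0.008]
    - [0.014,-0.038,0.008]
    - [0.014,-0.038,0.008]
    - [0.014,-0.038,0.008]
  rotation:
    - [0,0,-6.9]
    - [0,0,-6.9]
    - [0,0,-6.9]
    - [0,0,-6.9]
    - [0,0,-6.9]
    - [0,0,-6.9]
    - [0,0,-6.9]
    - [0,0,-6.9]
    - [0,0,-6.9]
    - [0,0,-6.9]
  hand: [0,0,0,0,0,0,0,0,0,0]
  squeeze: 60

```text
clock: 2.68
position: [401.7, 185.6, 312.0]
orientation: [180.0, -0.1, 85.9]
contact_force: [0.6, 0.8, 0.7]
grip_width: 85.6
finger_force: 0.0
```

jog_arm:
  xyz:
    - [0.012,-0.037,0]
    - [0.012,-0.037,0]
    - [0.012,-0.037,0]
    - [0.012,-0.037,0]
    - [0.012,-0.037,0]
    - [0,0,0]
    - [0,0,0]
  rotation:
    - [5.98,-0.42,0]
    - [5.98,-0.42,0]
    - [5.98,-0.42,0]
    - [5.98,-0.42,0]
    - [5.98,-0.42,0]
    - [0,0,0]
    - [0,0,0]
  hand: [0,0,0,0,0,0,0]

```text
clock: 3.27
position: [457.3, 11.5, 309.4]
orientation: [-179.5, -27.9, 85.6]
contact_force: [0.5, 0.2, 0.3]
grip_width: 85.6
finger_force: 0.0
```

```bash
cat > m2.py <<'E'
import sys
from h import *
dims={'large_board':(175,150,128),'small_board':(162,116,108),'back_board':(188,165,142)}
def meas(cam,q,lean,name=None,box=None):
    p=shot(cam); H,W,hb=dims[q]
    if name: save(p,name,scale=1.3)
    for r in spotter.masks_of(p,q)[:3]:
        X,_=cloud(p,r['region']); X=X[X[:,2]>25]
        if box: X=X[(X[:,1]>box[0])&(X[:,1]<box[1])]
        print(q,r['conf'],len(X))
        if len(X)<150: continue
        f=boardfit(X,lean,H,W,hb); c=f['a']+f['y']*f['bl'].mean()+f['z']*(f['top']-H)
        print(cam,q,'N',f['N'],'rms %.1f'%f['rms'],'lean %.1f'%np.degrees(np.arcsin(f['n'][2])),'yaw %.1f'%np.degrees(np.arctan2(-f['n'][1],-f['n'][0])),'width %.0f'%np.ptp(f['bl']),'hand',f['ha'].round(1),'blade',f['bl'].round(1),'len',round(f['top']-f['bot']),'mid',(c-5*f['n']).round(1))
E
python3 - <<'E'
from m2 import *
s=ctrl.read_state(); print(s['position'],s['orientation'],s['q'].round(0))
meas('wrist','large_board',np.array([-.07,-.9976]),'w1',(-20,140))
meas('top','small_board',np.array([-.07,-.9976]),None,(150,260))
E
```

```text
[457.3432738   11.51883737 309.42140632] [-179.51758667  -27.91305629   85.59923183] [-34.   1.  51.  99. -28.  87.  16.]
large_board 0.69 6142
wrist large_board N 5347 rms 0.7 lean 30.2 yaw -94.3 width 144 hand [-18.1  -0.   18.2] blade [-72.   71.6] len 162 mid [472.3 112.2  21.2]
small_board 0.89 816
top small_board N 689 rms 0.8 lean 30.9 yaw -94.4 width 111 hand [-20.1  -0.2  17.9] blade [-55.9  55. ] len 150 mid [476.3 241.   21.7]
```

View pics/w1.png

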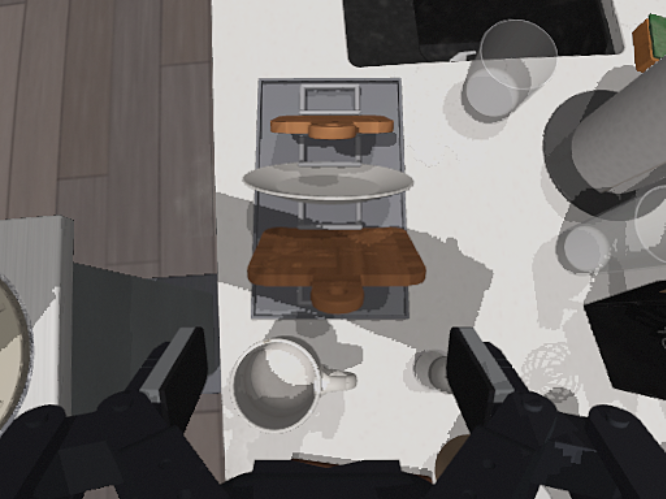

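```bash
cat >> h.py <<'E'
def bframe(yaw,lean=30):
    a,l=np.radians(yaw),np.radians(lean); L=np.array([np.cos(a),np.sin(a),0]); U=np.array([0,0,1.])
    xb=L*np.cos(l)-U*np.sin(l); zb=U*np.cos(l)+L*np.sin(l); return xb,np.cross(zb,xb),zb
def go(mid,yaw,z,x,y=0,lean=30,state=None,tilt=0):
    """TCP delta so that TCP is at board coords (x,y,z) of a board at mid"""
    s=state or ctrl.read_state(); xb,yb,zb=bframe(yaw,lean); P=np.array(mid)+x*xb+y*yb+z*zb
    T=np.c_[np.cross(yb,-zb),yb,-zb]; C=Rn.from_euler('xyz',s['orientation'],degrees=True)
    T=Rn.from_rotvec(yb*np.radians(tilt)).as_matrix()@T
    rv=(Rn.from_matrix(T)*C.inv()).as_rotvec(degrees=True); d=P-s['position']
    print('target',P.round(1),'d mm',d.round(1),'|d| %.1f'%np.linalg.norm(d),'rot',rv.round(2),'zb',zb.round(4),'xb',xb.round(4),'yb',yb.round(4))
E
python3 -c "
from h import *
go((471,110.8,22),-94.3,128,-6)
go((471,110.8,22),-94.3,200,-6)"
```

```text
target [466.6  52.2 135.9] d mm [   9.8   34.7 -174.6] |d| 178.3 rot [ 1.98 -0.46 -0.85] zb [-0.0375 -0.4986  0.866 ] xb [-0.0649 -0.8636 -0.5   ] yb [ 0.9972 -0.075   0.    ]
target [463.9  16.3 198.2] d mm [   7.1   -1.2 -112.2] |d| 112.5 rot [ 1.98 -0.46 -0.85] zb [-0.0375 -0.4986  0.866 ] xb [-0.0649 -0.8636 -0.5   ] yb [ 0.9972 -0.075   0.    ]
```

jog_arm:
  xyz:
    - [0.0018,-0.0003,-0.028]
    - [0.0018,-0.0003,-0.028]
    - [0.0018,-0.0003,-0.028]
    - [0.0018,-0.0003,-0.028]
    - [0.0007,0.009,-0.0156]
    - [0.0007,0.009,-0.0156]
    - [0.0007,0.009,-0.0156]
    - [0.0007,0.009,-0.0156]
    - [0,0,0]
    - [0,0,0]
  rotation:
    - [0.5,-0.12,-0.21]
    - [0.5,-0.12,-0.21]
    - [0.5,-0.12,-0.21]
    - [0.5,-0.12,-0.21]
    - [0,0,0]
    - [0,0,0]
    - [0,0,0]
    - [0,0,0]
    - [0,0,0]
    - [0,0,0]
  hand: [0,0,0,0,0,0,0,0,0,0]

```text
clock: 4.3
position: [466.3, 52.1, 135.8]
orientation: [-179.9, -30.0, 85.7]
contact_force: [0.4, 0.5, -0.7]
grip_width: 85.4
finger_force: 0.0
```

```bash
python3 -c "
from h import *
go((471,110.8,22),-94.3,128,-6)
save(shot('wrist'),'w2',scale=1.3)"
```

```text
target [466.6  52.2 135.9] d mm [0.3 0.  0. ] |d| 0.3 rot [-0.05 -0.07 -0.02] zb [-0.0375 -0.4986  0.866 ] xb [-0.0649 -0.8636 -0.5   ] yb [ 0.9972 -0.075   0.    ]
```

View pics/w2.png

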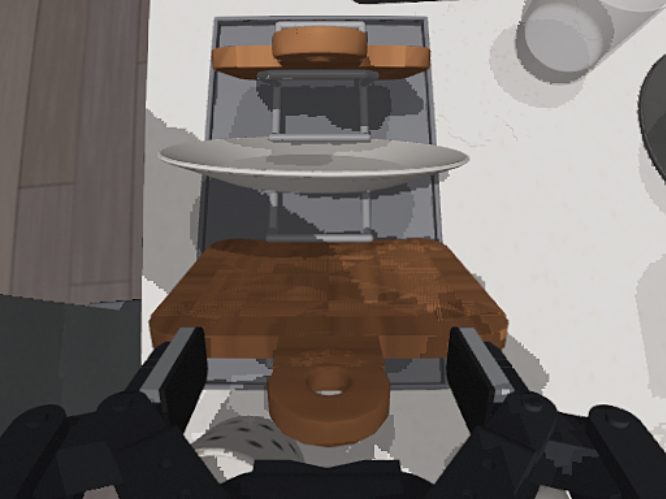

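The handle at (328,400) lies midway between the pads at 205 and 450, so I close on it.

jog_arm:
  xyz:
    - [0,0,0]
    - [0,0,0]
    - [0,0,0]
    - [0,0,0]
    - [0,0,0]
    - [0,0,0]
  rotation:
    - [0,0,0]
    - [0,0,0]
    - [0,0,0]
    - [0,0,0]
    - [0,0,0]
    - [0,0,0]
  hand: [255,255,255,255,255,255]
  squeeze: 70

```text
clock: 4.85
position: [467.4, 49.8, 136.2]
orientation: [179.9, -30.0, 85.5]
contact_force: [1.2, -2.0, 2.7]
grip_width: 37.8
finger_force: 69.7
```

jog_arm:
  xyz:
    - [-0.0007,-0.01,0.0173]
    - [-0.0007,-0.01,0.0173]
    - [-0.0007,-0.01,0.0173]
    - [0,-0.01,0.035]
    - [0,-0.02,0.035]
    - [0,-0.03,0.03]
    - [0,-0.03,0]
    - [0,0,0]
    - [0,0,0]
  rotation:
    - [0,0,0]
    - [0,0,0]
    - [0,0,0]
    - [0,0,0]
    - [0,0,0]
    - [0,0,0]
    - [0,0,0]
    - [0,0,0]
    - [0,0,0]
  hand: [255,255,255,255,255,255,255,255,255]

```text
clock: 5.6
position: [464.8, -71.3, 287.0]
orientation: [-180.0, -30.0, 85.3]
contact_force: [0.6, 0.2, -1.9]
grip_width: 37.7
finger_force: 70.6
```

```bash
cat >> m2.py <<'E'
def inhand(q,name=None):
    """board frame relative to tool, from wrist depth"""
    s=ctrl.read_state(); p=shot('wrist'); H,W,hb=dims[q]
    if name: save(p,name,scale=1.3)
    T=Rn.from_euler('xyz',s['orientation'],degrees=True).as_matrix(); zt=T[:,2]; L=np.array([-zt[0],-zt[1]]); L/=np.linalg.norm(L)
    r=max(spotter.masks_of(p,q),key=lambda r:r['conf']*r['region'].sum())
    X,_=cloud(p,r['region']); B=(X-s['position'])@T
    n,a,m=plane(B,T.T@np.array([-L[0]*.866,-L[1]*.866,.5]),tol=2,maxang=15)
    I=B[m]; # tool coords: y width, z towards board bottom
    x0=a[0]-(n[1]*(0-a[1])+n[2]*(0-a[2]))/n[0]
    bot=np.percentile(I[:,2],99.5)
    bl=I[(I[:,2]>bot-90)&(I[:,2]<bot-25)]
    def edge(pc): # lateral edge fit
        zs=np.arange(bot-88,bot-25,6); e=[np.percentile(bl[abs(bl[:,2]-z)<3][:,1],pc) for z in zs]
        return np.polyfit(zs,e,1)
    e1,e2=edge(1),edge(99)
    print(q,'conf',round(r['conf'],2),'N',m.sum(),'front plane x at tcp(tool) %.1f'%x0,'normal',n.round(3),'tilt about y %.1f'%np.degrees(np.arctan2(n[2],n[0])),'twist %.1f'%np.degrees(np.arctan2(n[1],n[0])),'blade y',np.percentile(bl[:,1],[1,99]).round(1),'edge slopes deg',np.degrees([e1[0],e2[0]]).round(1),'bottom at tool z %.1f'%bot)
E
python3 -c "
from m2 import *
s=ctrl.read_state();print(s['position'],s['orientation'])
inhand('large_board','w3')"
```

```text
[464.79770494 -71.25718326 287.04396947] [-179.98331062  -29.96103154   85.26002127]
large_board conf 0.59 N 20416 front plane x at tcp(tool) 0.4 normal [ 1.    -0.003  0.016] tilt about y 0.9 twist -0.2 blade y [-73.5  72.8] edge slopes deg [ 0.2 -1.4] bottom at tool z 123.6
```

```bash
python3 -c "
from h import *
for z in (150,0): go((462.4,-218.6,36),-101.1,128+z,-22.6,0,tilt=.9)"
```

```text
target [ 439.4 -335.8  288.1] d mm [ -25.3 -267.2    1.5] |d| 268.4 rot [ 0.84 -0.2  -6.61] zb [-0.0963 -0.4906  0.866 ] xb [-0.1667 -0.8498 -0.5   ] yb [ 0.9813 -0.1925  0.    ]
target [ 453.8 -262.2  158.2] d mm [ -10.8 -193.6 -128.4] |d| 232.5 rot [ 0.84 -0.2  -6.61] zb [-0.0963 -0.4906  0.866 ] xb [-0.1667 -0.8498 -0.5   ] yb [ 0.9813 -0.1925  0.    ]
```

jog_arm:
  xyz:
    - [-0.003,-0.0323,0.0008]
    - [-0.003,-0.0323,0.0008]
    - [-0.003,-0.0323,0.0008]
    - [-0.003,-0.0323,0.0008]
    - [-0.003,-0.0323,0.0008]
    - [-0.003,-0.0323,0.0008]
    - [-0.003,-0.0323,0.0008]
    - [-0.003,-0.0323,0.0008]
    - [0,0,0]
    - [0,0,0]
  rotation:
    - [0.1,-0.03,-0.83]
    - [0.1,-0.03,-0.83]
    - [0.1,-0.03,-0.83]
    - [0.1,-0.03,-0.83]
    - [0.1,-0.03,-0.83]
    - [0.1,-0.03,-0.83]
    - [0.1,-0.03,-0.83]
    - [0.1,-0.03,-0.83]
    - [0,0,0]
    - [0,0,0]
  hand: [255,255,255,255,255,255,255,255,255,255]

```text
clock: 6.53
position: [440.4, -328.6, 292.2]
orientation: [-180.0, -30.9, 78.7]
contact_force: [-0.1, -0.6, -1.7]
grip_width: 37.7
finger_force: 70.8
```

```bash
python3 -c "
from m2 import *
s=ctrl.read_state();print(s['position'],s['orientation'],s['contact_force'])
for z in (150,0): go((462.4,-218.6,36),-101.1,128+z,-22.6,0,tilt=.9)
inhand('large_board')
save(shot('wrist'),'w4',scale=1.3)"
```

```text
[ 440.35290156 -328.59884319  292.2061694 ] [-179.9915186   -30.8812712    78.69806696] [-0.14737416 -0.608466   -1.66874886]
target [ 439.4 -335.8  288.1] d mm [-0.9 -7.2 -4.2] |d| 8.4 rot [ 0.02 -0.01  0.2 ] zb [-0.0963 -0.4906  0.866 ] xb [-0.1667 -0.8498 -0.5   ] yb [ 0.9813 -0.1925  0.    ]
target [ 453.8 -262.2  158.2] d mm [  13.5   66.4 -134.1] |d| 150.2 rot [ 0.02 -0.01  0.2 ] zb [-0.0963 -0.4906  0.866 ] xb [-0.1667 -0.8498 -0.5   ] yb [ 0.9813 -0.1925  0.    ]
large_board conf 0.88 N 20545 front plane x at tcp(tool) 0.2 normal [ 1.    -0.003  0.019] tilt about y 1.1 twist -0.2 blade y [-74.1  73. ] edge slopes deg [-0.6 -0.4] bottom at tool z 125.1
```

View pics/w4.png

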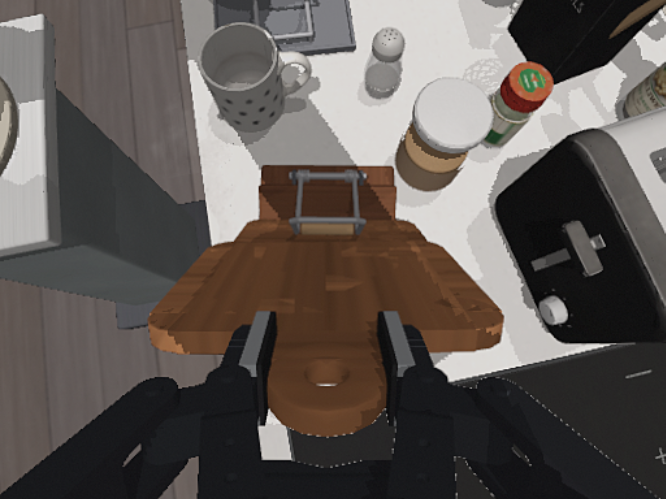

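The keeper's cross wire at (328,222) stands in front of the board's lower edge (row 240), and the two are square to each other. I enter the flare.

jog_arm:
  xyz:
    - [-0.0005,-0.0036,-0.0021]
    - [-0.0005,-0.0036,-0.0021]
    - [0.0016,0.0083,-0.0147]
    - [0.0016,0.0083,-0.0147]
    - [0.0016,0.0083,-0.0147]
    - [0,0,0]
    - [0,0,0]
  rotation:
    - [0,0,0]
    - [0,0,0]
    - [0,0,0]
    - [0,0,0]
    - [0,0,0]
    - [0,0,0]
    - [0,0,0]
  hand: [255,255,255,255,255,255,255]

```text
clock: 7.27
position: [445.1, -308.8, 245.2]
orientation: [179.9, -30.9, 79.0]
contact_force: [-0.5, 0.0, -1.1]
grip_width: 37.3
finger_force: 74.2
```

jog_arm:
  xyz:
    - [-0.0003,-0.0017,-0.001]
    - [-0.0003,-0.0017,-0.001]
    - [0,0,0]
  rotation:
    - [0,0,0]
    - [0,0,0]
    - [0,0,0]
  hand: [255,255,255]

```text
clock: 7.52
position: [444.1, -314.0, 244.1]
orientation: [179.8, -30.8, 78.9]
contact_force: [0.5, 2.0, 2.3]
grip_width: 37.1
finger_force: 74.4
```

jog_arm:
  xyz:
    - [0.0002,0.0009,0.0005]
    - [0.0013,0.0064,-0.0113]
    - [0.0013,0.0064,-0.0113]
    - [0.0013,0.0064,-0.0113]
    - [0,0,0]
  rotation:
    - [0,0,0]
    - [0,0,0]
    - [0,0,0]
    - [0,0,0]
    - [0,0,0]
  hand: [255,255,255,255,255]

```text
clock: 7.93
position: [448.4, -292.6, 209.1]
orientation: [179.9, -30.9, 78.9]
contact_force: [0.9, 0.2, -2.9]
grip_width: 38.1
finger_force: 73.5
```

jog_arm:
  xyz:
    - [0.0008,0.0039,-0.0069]
    - [0.0008,0.0039,-0.0069]
    - [0.0008,0.0039,-0.0069]
    - [0,0,0]
  rotation:
    - [0,0,0]
    - [0,0,0]
    - [0,0,0]
    - [0,0,0]
  hand: [255,255,255,255]

```text
clock: 8.27
position: [451.0, -280.3, 188.0]
orientation: [179.9, -30.9, 79.0]
contact_force: [2.2, 3.5, -2.7]
grip_width: 37.6
finger_force: 74.5
```

```bash
python3 -c "
from m2 import *
for z in (0,): go((462.4,-218.6,36),-101.1,128+z,-19.6,0,tilt=.9)
inhand('large_board')
"
```

```text
target [ 453.3 -264.7  156.7] d mm [  2.3  15.6 -31.3] |d| 35.1 rot [ 0.01  0.1  -0.01] zb [-0.0963 -0.4906  0.866 ] xb [-0.1667 -0.8498 -0.5   ] yb [ 0.9813 -0.1925  0.    ]
large_board conf 0.65 N 19938 front plane x at tcp(tool) 0.5 normal [1.    0.004 0.013] tilt about y 0.8 twist 0.2 blade y [-74.8  71.7] edge slopes deg [-1.6 -0.8] bottom at tool z 120.7
```

jog_arm:
  xyz:
    - [0.0008,0.0039,-0.0069]
    - [0.0008,0.0039,-0.0069]
    - [0.0008,0.0039,-0.0069]
    - [0,0,0]
  rotation:
    - [0,0,0]
    - [0,0,0]
    - [0,0,0]
    - [0,0,0]
  hand: [255,255,255,255]

```text
clock: 8.7
position: [453.4, -268.9, 168.1]
orientation: [179.8, -30.9, 79.0]
contact_force: [2.5, 2.9, -2.0]
grip_width: 37.5
finger_force: 75.8
```

jog_arm:
  xyz:
    - [0.0003,0.0015,-0.0026]
    - [0.0003,0.0015,-0.0026]
    - [0,0,0]
  rotation:
    - [0,0,0]
    - [0,0,0]
    - [0,0,0]
  hand: [255,255,255]

```text
clock: 8.95
position: [453.9, -266.6, 164.0]
orientation: [179.8, -30.9, 79.0]
contact_force: [2.6, 3.6, 4.2]
grip_width: 37.8
finger_force: 78.2
```

jog_arm:
  xyz:
    - [0.0002,0.001,-0.0017]
    - [0.0002,0.001,-0.0017]
    - [0,0,0]
  rotation:
    - [0,0,0]
    - [0,0,0]
    - [0,0,0]
  hand: [255,255,255]

```text
clock: 9.2
position: [454.3, -264.8, 160.9]
orientation: [179.8, -30.9, 79.0]
contact_force: [1.9, 3.8, 5.7]
grip_width: 37.5
finger_force: 78.8
```

```bash
python3 -c "
from m2 import *
print(ctrl.read_state()['contact_force'])
for z in (0,): go((462.4,-218.6,36),-101.1,128+z,-19.6,0,tilt=.9)
inhand('large_board')
save(shot('wrist'),'w5',scale=1.3)
"
```

```text
[1.94935024 3.81933755 5.73719371]
target [ 453.3 -264.7  156.7] d mm [-0.9  0.1 -4.3] |d| 4.4 rot [0.05 0.2  0.03] zb [-0.0963 -0.4906  0.866 ] xb [-0.1667 -0.8498 -0.5   ] yb [ 0.9813 -0.1925  0.    ]
large_board conf 0.81 N 19038 front plane x at tcp(tool) 0.5 normal [1.    0.003 0.012] tilt about y 0.7 twist 0.2 blade y [-75.6  72.1] edge slopes deg [-2.2 -0.2] bottom at tool z 122.3
```

View pics/w5.png

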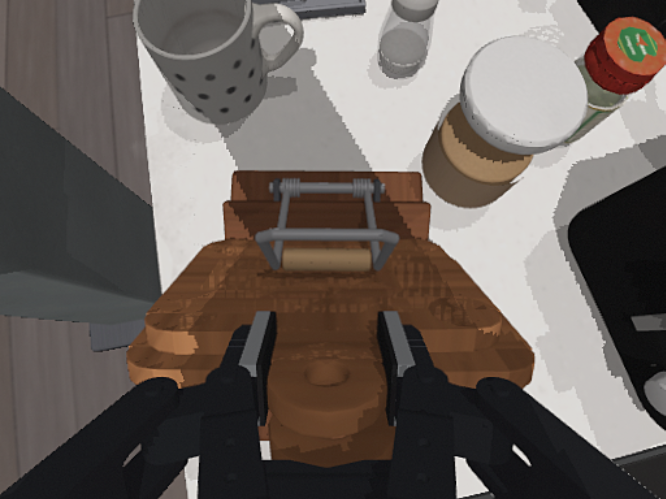

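The board is inside the keeper, with the roller at (325,260) on its face. The ledge is about 4 mm further down.

jog_arm:
  xyz:
    - [0.0001,0.001,-0.0017]
    - [0.0001,0.001,-0.0017]
    - [0,0,0]
  rotation:
    - [0,0,0]
    - [0,0,0]
    - [0,0,0]
  hand: [255,255,255]

```text
clock: 9.6
position: [454.3, -263.8, 159.1]
orientation: [179.7, -30.9, 79.0]
contact_force: [-1.0, 1.2, 17.9]
grip_width: 38.0
finger_force: 81.7
```

jog_arm:
  xyz:
    - [0.0001,0.001,-0.0017]
    - [0,0,0]
  rotation:
    - [0,0,0]
    - [0,0,0]
  hand: [255,255]

```text
clock: 9.77
position: [454.2, -263.8, 158.9]
orientation: [179.6, -30.8, 79.0]
contact_force: [-4.4, 0.3, 29.1]
grip_width: 37.6
finger_force: 84.6
```

jog_arm:
  xyz:
    - [-0.0001,-0.001,0.0017]
    - [0,0,0]
    - [0,0,0]
    - [0,0,0]
    - [0,0,0]
    - [0,0,0]
  rotation:
    - [0,0,0]
    - [0,0,0]
    - [0,0,0]
    - [0,0,0]
    - [0,0,0]
    - [0,0,0]
  hand: [255,200,150,60,0,0]

```text
clock: 10.27
position: [454.6, -262.4, 156.9]
orientation: [179.8, -30.9, 79.0]
contact_force: [1.8, 4.7, 0.1]
grip_width: 72.2
finger_force: 2.2
```

jog_arm:
  xyz:
    - [-0.0013,-0.0064,0.0113]
    - [-0.002,-0.01,0.0173]
    - [-0.003,-0.0147,0.026]
    - [-0.003,-0.0147,0.026]
    - [-0.003,-0.0147,0.026]
    - [0,0,0]
  rotation:
    - [0,0,0]
    - [0,0,0]
    - [0,0,0]
    - [0,0,0]
    - [0,0,0]
    - [0,0,0]
  hand: [0,0,0,0,0,0]

```text
clock: 10.77
position: [440.1, -328.5, 268.2]
orientation: [179.6, -30.4, 78.8]
contact_force: [-0.7, -0.9, 0.5]
grip_width: 85.5
finger_force: 0.0
```

```bash
cat > m3.py <<'E'
from m2 import *
O=np.array([462.4,-218.6,36]); xb,yb,zb=bframe(-101.1); M=np.c_[xb,yb,zb]
def seat(q,cam='wrist',name=None):
    p=shot(cam); H,W,hb=dims[q]
    if name: save(p,name,scale=1.3)
    for r in spotter.masks_of(p,q)[:3]:
        X,_=cloud(p,r['region']); B=(X-O)@M
        B=B[(B[:,2]>0)&(abs(B[:,1])<110)&(B[:,0]>-60)&(B[:,0]<20)]
        if len(B)<300: continue
        n,a,m=plane(B,np.array([-1.,0,0]),tol=1.5,maxang=15); I=B[m]
        top=np.percentile(I[:,2],99.7); bl=I[(I[:,2]>70)&(I[:,2]<hb-12)]; ha=I[I[:,2]>hb+8]
        x=lambda z:a[0]-n[2]*(z-a[2])/n[0]-n[1]*(0-a[1])/n[0]
        print(cam,q,round(r['conf'],2),len(I),'front x at z0 %.1f, z120 %.1f'%(x(0),x(120)),'n deg',np.degrees(n).round(1),'top',top.round(1),'blade y',np.percentile(bl[:,1],[1,99]).round(1),'handle y',np.percentile(ha[:,1],[1,99]).round(1))
E
python3 -c "
from m3 import *
print(ctrl.read_state()['position'])
seat('large_board','wrist'); seat('large_board','top'); seat('back_board','wrist');seat('back_board','top')
go((476.5,240.2,24),-94.3,200,-6)"
```

```text
[ 440.08552133 -328.52224261  268.17037349]
wrist large_board 0.75 4378 front x at z0 -21.1, z120 -21.5 n deg [-57.3   0.3  -0.2] top 173.3 blade y [-73.2  73. ] handle y [-17.6  19.4]
top large_board 0.92 1868 front x at z0 -20.1, z120 -20.2 n deg [-57.3   0.2  -0. ] top 171.8 blade y [-74.5  73.1] handle y [-19.8  17.5]
wrist back_board 0.8 1743 front x at z0 -12.6, z120 -11.9 n deg [-57.3   0.3   0.4] top 186.3 blade y [-78.9  85.2] handle y [-15.7  21.4]
top back_board 0.94 421 front x at z0 -10.0, z120 -9.4 n deg [-57.3   0.3   0.3] top 185.4 blade y [-78.4  84.7] handle y [-16.2  18.7]
target [469.4 145.7 200.2] d mm [ 27.4 468.2 -62.1] |d| 473.1 rot [-0.89  0.19  6.81] zb [-0.0375 -0.4986  0.866 ] xb [-0.0649 -0.8636 -0.5   ] yb [ 0.9972 -0.075   0.    ]
```

The large board is seated: front face at x = -20, lower edge at z about 0, lateral offset 0. Now the small board.

jog_arm:
  xyz:
    - [0.0017,0.036,0.0028]
    - [0.0017,0.036,0.0028]
    - [0.0017,0.036,0.0028]
    - [0.0017,0.036,0.0028]
    - [0.0017,0.036,0.0028]
    - [0.0017,0.036,0.0028]
    - [0.0017,0.036,0.0028]
    - [0.0017,0.036,0.0028]
    - [0.0017,0.036,0.0028]
    - [0.0017,0.036,0.0028]
  rotation:
    - [-0.07,0.02,0.52]
    - [-0.07,0.02,0.52]
    - [-0.07,0.02,0.52]
    - [-0.07,0.02,0.52]
    - [-0.07,0.02,0.52]
    - [-0.07,0.02,0.52]
    - [-0.07,0.02,0.52]
    - [-0.07,0.02,0.52]
    - [-0.07,0.02,0.52]
    - [-0.07,0.02,0.52]
  hand: [0,0,0,0,0,0,0,0,0,0]

```text
clock: 12.0
position: [458.2, 38.9, 291.2]
orientation: [180.0, -30.2, 84.1]
contact_force: [0.3, -0.3, 0.3]
grip_width: 85.5
finger_force: 0.0
```

jog_arm:
  xyz:
    - [0.0017,0.036,0.0028]
    - [0.0017,0.036,0.0028]
    - [0.0017,0.036,0.0028]
    - [0,0,0]
    - [0,0,0]
    - [0,0,0]
  rotation:
    - [-0.07,0.02,0.52]
    - [-0.07,0.02,0.52]
    - [-0.07,0.02,0.52]
    - [0,0,0]
    - [0,0,0]
    - [0,0,0]
  hand: [0,0,0,0,0,0]

```text
clock: 12.5
position: [463.7, 144.4, 299.1]
orientation: [-180.0, -29.9, 85.6]
contact_force: [0.4, 0.0, -0.2]
grip_width: 85.3
finger_force: 0.0
```

Run:
```python
from m2 import *
meas('wrist','small_board',np.array([-.075,-.9972]),None,(130,270))
for z in (200,121): go((476.5,240.2,23),-94.3,z,-6)
```

```text
small_board 0.89 4173
wrist small_board N 3634 rms 0.6 lean 30.5 yaw -94.2 width 112 hand [-18.5   0.   17.8] blade [-56.   55.5] len 152 mid [478.  242.3  21.8]
target [469.4 145.7 199.2] d mm [   5.2    2.4 -100.1] |d| 100.2 rot [ 0.09 -0.03  0.22] zb [-0.0375 -0.4986  0.866 ] xb [-0.0649 -0.8636 -0.5   ] yb [ 0.9972 -0.075   0.    ]
target [472.4 185.1 130.8] d mm [   8.2   41.8 -168.5] |d| 173.8 rot [ 0.09 -0.03  0.22] zb [-0.0375 -0.4986  0.866 ] xb [-0.0649 -0.8636 -0.5   ] yb [ 0.9972 -0.075   0.    ]
```

jog_arm:
  xyz:
    - [0.002,0.0012,-0.0333]
    - [0.002,0.0012,-0.0333]
    - [0.002,0.0012,-0.0333]
    - [0.0006,0.0079,-0.0137]
    - [0.0006,0.0079,-0.0137]
    - [0.0006,0.0079,-0.0137]
    - [0.0006,0.0079,-0.0137]
    - [0.0006,0.0079,-0.0137]
    - [0,0,0]
    - [0,0,0]
  rotation:
    - [0.03,0,0.07]
    - [0.03,0,0.07]
    - [0.03,0,0.07]
    - [0,0,0]
    - [0,0,0]
    - [0,0,0]
    - [0,0,0]
    - [0,0,0]
    - [0,0,0]
    - [0,0,0]
  hand: [0,0,0,0,0,0,0,0,0,0]

```text
clock: 13.43
position: [472.9, 186.6, 130.6]
orientation: [-179.9, -29.9, 85.7]
contact_force: [1.0, 0.0, -0.1]
grip_width: 85.7
finger_force: 0.0
```

```bash
python3 -c "
from h import *
go((477.3,241.3,22.8),-94.3,121,-6)
save(shot('wrist'),'w6',scale=1.3)"
```

```text
target [473.2 186.2 130.6] d mm [ 0.3 -0.5 -0. ] |d| 0.5 rot [ 0.06 -0.09 -0.03] zb [-0.0375 -0.4986  0.866 ] xb [-0.0649 -0.8636 -0.5   ] yb [ 0.9972 -0.075   0.    ]
```

View pics/w6.png

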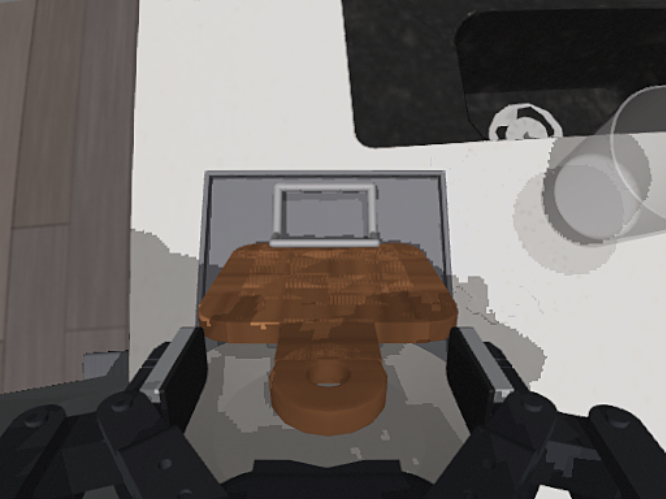

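The handle at (328,390) is centred between the pads, so I grip and lift.

jog_arm:
  xyz:
    - [0,0,0]
    - [0,0,0]
    - [0,0,0]
    - [0,0,0]
    - [0,0,0]
    - [0,0,0]
  rotation:
    - [0,0,0]
    - [0,0,0]
    - [0,0,0]
    - [0,0,0]
    - [0,0,0]
    - [0,0,0]
  hand: [255,255,255,255,255,255]
  squeeze: 70

```text
clock: 13.98
position: [473.5, 187.5, 131.7]
orientation: [179.9, -30.0, 85.8]
contact_force: [0.3, -2.3, 3.1]
grip_width: 36.9
finger_force: 69.5
```

jog_arm:
  xyz:
    - [-0.0007,-0.01,0.0173]
    - [-0.0007,-0.01,0.0173]
    - [-0.0007,-0.01,0.0173]
    - [0,0,0.035]
    - [0,0,0.035]
    - [0,0,0.035]
    - [0,-0.03,0.01]
    - [0,0,0]
    - [0,0,0]
  rotation:
    - [0,0,0]
    - [0,0,0]
    - [0,0,0]
    - [0,0,0]
    - [0,0,0]
    - [0,0,0]
    - [0,0,0]
    - [0,0,0]
    - [0,0,0]
  hand: [255,255,255,255,255,255,255,255,255]

```text
clock: 14.73
position: [471.5, 126.2, 298.8]
orientation: [179.9, -30.0, 85.7]
contact_force: [-1.2, 0.6, -2.6]
grip_width: 36.6
finger_force: 70.3
```

```bash
python3 -c "
from m2 import *
inhand('small_board')
for z in (150,0): go((462.4,-218.6,36),-101.1,121+z,-25-5-8,0,tilt=0.5)"
```

```text
small_board conf 0.87 N 14347 front plane x at tcp(tool) -4.0 normal [1.    0.001 0.025] tilt about y 1.5 twist 0.1 blade y [-56.7  56.9] edge slopes deg [ 0.2 -0.5] bottom at tool z 116.5
target [ 442.6 -319.3  289.7] d mm [ -27.8 -447.5   -7.6] |d| 448.4 rot [ 0.49 -0.15 -6.94] zb [-0.0963 -0.4906  0.866 ] xb [-0.1667 -0.8498 -0.5   ] yb [ 0.9813 -0.1925  0.    ]
target [ 457.1 -245.7  159.8] d mm [ -13.3 -373.9 -137.5] |d| 398.6 rot [ 0.49 -0.15 -6.94] zb [-0.0963 -0.4906  0.866 ] xb [-0.1667 -0.8498 -0.5   ] yb [ 0.9813 -0.1925  0.    ]
```

jog_arm:
  xyz:
    - [-0.0022,-0.0366,-0.0002]
    - [-0.0022,-0.0366,-0.0002]
    - [-0.0022,-0.0366,-0.0002]
    - [-0.0022,-0.0366,-0.0002]
    - [-0.0022,-0.0366,-0.0002]
    - [-0.0022,-0.0366,-0.0002]
    - [-0.0022,-0.0366,-0.0002]
    - [-0.0022,-0.0366,-0.0002]
    - [-0.0022,-0.0366,-0.0002]
    - [-0.0022,-0.0366,-0.0002]
  rotation:
    - [0.115,-0.03,-0.58]
    - [0.115,-0.03,-0.58]
    - [0.115,-0.03,-0.58]
    - [0.115,-0.03,-0.58]
    - [0.115,-0.03,-0.58]
    - [0.115,-0.03,-0.58]
    - [0.115,-0.03,-0.58]
    - [0.115,-0.03,-0.58]
    - [0.115,-0.03,-0.58]
    - [0.115,-0.03,-0.58]
  hand: [255,255,255,255,255,255,255,255,255,255]

```text
clock: 15.67
position: [449.1, -238.6, 294.3]
orientation: [180.0, -31.3, 80.1]
contact_force: [1.4, -0.9, -0.5]
grip_width: 37.0
finger_force: 70.6
```

jog_arm:
  xyz:
    - [-0.0022,-0.0366,-0.0002]
    - [-0.0022,-0.0366,-0.0002]
    - [0,0,0]
    - [0,0,0]
    - [0,0,0]
  rotation:
    - [0.115,-0.03,-0.58]
    - [0.115,-0.03,-0.58]
    - [0,0,0]
    - [0,0,0]
    - [0,0,0]
  hand: [255,255,255,255,255]

```text
clock: 16.08
position: [444.9, -310.9, 294.3]
orientation: [179.9, -31.5, 78.9]
contact_force: [-0.1, 1.4, -2.0]
grip_width: 37.1
finger_force: 70.4
```

```bash
python3 -c "
from m3 import *
inhand('small_board')
for z in (150,0): go((462.4,-218.6,36),-101.1,121+z,-38,0,tilt=1.4)
p=shot('wrist'); save(p,'w7',scale=1.3)
for r in spotter.masks_of(p,'keeper')[:2]:
    X,_=cloud(p,r['region']); B=(X-O)@M; T=B[B[:,2]>np.percentile(B[:,2],90)]; print('keeper',r['conf'],r['rect'],len(B),np.median(T,0).round(1),B.min(0).round(),B.max(0).round())
X,_=cloud(p); B=(X-O)@M; 
"
```

```text
small_board conf 0.65 N 13986 front plane x at tcp(tool) -4.4 normal [0.999 0.001 0.039] tilt about y 2.2 twist 0.1 blade y [-56.8  56.6] edge slopes deg [ 0.7 -0.2] bottom at tool z 117.2
target [ 442.6 -319.3  289.7] d mm [-2.8 -9.6 -5.5] |d| 11.4 rot [-0.07  0.17 -0.12] zb [-0.0963 -0.4906  0.866 ] xb [-0.1667 -0.8498 -0.5   ] yb [ 0.9813 -0.1925  0.    ]
target [ 457.1 -245.7  159.8] d mm [  11.6   64.  -135.5] |d| 150.3 rot [-0.07  0.17 -0.12] zb [-0.0963 -0.4906  0.866 ] xb [-0.1667 -0.8498 -0.5   ] yb [ 0.9813 -0.1925  0.    ]
keeper 0.88 [223.9, 145.8, 279.6, 188.8] 987 [-55.5  -0.5 114.7] [-59. -30. -46.] [-22.  38. 117.]
```

View pics/w7.png

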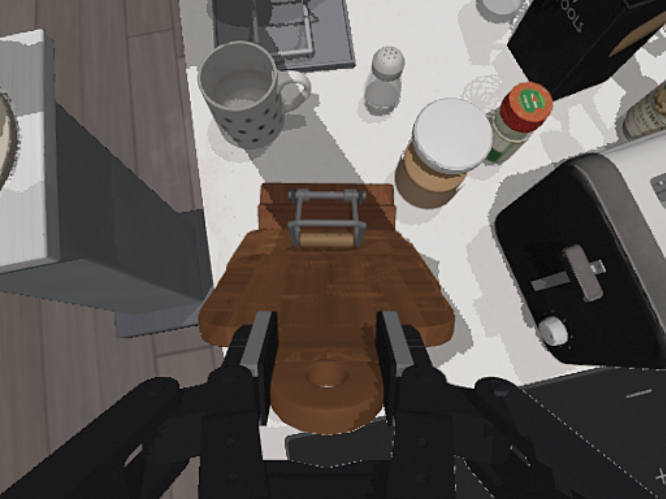

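The keeper's cross wire at (325,222) is in front of the board, at x about -55 as expected, and the board is square. I enter.

jog_arm:
  xyz:
    - [-0.0014,-0.0048,-0.0027]
    - [-0.0014,-0.0048,-0.0027]
    - [0,0,0]
    - [0.0016,0.0083,-0.0147]
    - [0.0016,0.0083,-0.0147]
    - [0.0016,0.0083,-0.0147]
    - [0,0,0]
    - [0,0,0]
  rotation:
    - [0.3,0,0]
    - [0.3,0,0]
    - [0,0,0]
    - [0,0,0]
    - [0,0,0]
    - [0,0,0]
    - [0,0,0]
    - [0,0,0]
  hand: [255,255,255,255,255,255,255,255]

```text
clock: 16.95
position: [446.5, -295.6, 246.0]
orientation: [-180.0, -32.1, 78.9]
contact_force: [-0.1, -0.1, -1.1]
grip_width: 37.4
finger_force: 70.5
```

jog_arm:
  xyz:
    - [-0.0003,-0.0017,-0.001]
    - [0,0,0]
  rotation:
    - [0,0,0]
    - [0,0,0]
  hand: [255,255]

```text
clock: 17.12
position: [446.1, -298.8, 245.9]
orientation: [179.9, -32.0, 78.9]
contact_force: [1.4, 1.7, -1.1]
grip_width: 36.7
finger_force: 70.4
```

jog_arm:
  xyz:
    - [-0.0003,-0.0017,-0.001]
    - [0,0,0]
  rotation:
    - [0,0,0]
    - [0,0,0]
  hand: [255,255]

```text
clock: 17.28
position: [445.7, -300.3, 244.6]
orientation: [179.9, -32.0, 78.9]
contact_force: [0.5, 0.2, 0.6]
grip_width: 36.9
finger_force: 70.7
```

jog_arm:
  xyz:
    - [0.0002,0.0012,0.0007]
    - [0.0013,0.0064,-0.0113]
    - [0.0013,0.0064,-0.0113]
    - [0,0,0]
  rotation:
    - [0,0,0]
    - [0,0,0]
    - [0,0,0]
    - [0,0,0]
  hand: [255,255,255,255]

```text
clock: 17.62
position: [448.9, -284.6, 221.2]
orientation: [180.0, -32.1, 78.9]
contact_force: [0.8, 0.5, -1.3]
grip_width: 36.9
finger_force: 70.7
```

jog_arm:
  xyz:
    - [0.0008,0.0039,-0.0069]
    - [0.0008,0.0039,-0.0069]
    - [0.0008,0.0039,-0.0069]
    - [0,0,0]
  rotation:
    - [0,0,0]
    - [0,0,0]
    - [0,0,0]
    - [0,0,0]
  hand: [255,255,255,255]

```text
clock: 17.95
position: [451.4, -273.1, 201.3]
orientation: [180.0, -32.1, 78.9]
contact_force: [2.3, 2.5, -2.2]
grip_width: 37.0
finger_force: 70.5
```

```bash
python3 -c "
from m3 import *
inhand('small_board')
go((462.4,-218.6,36),-101.1,121,-34,0,tilt=2)"
```

```text
small_board conf 0.82 N 14245 front plane x at tcp(tool) -3.8 normal [1.    0.006 0.015] tilt about y 0.8 twist 0.3 blade y [-56.7  56.8] edge slopes deg [-0.2 -0.4] bottom at tool z 115.8
target [ 456.4 -249.1  157.8] d mm [  5.1  24.2 -43.9] |d| 50.4 rot [-0.06  0.04 -0.  ] zb [-0.0963 -0.4906  0.866 ] xb [-0.1667 -0.8498 -0.5   ] yb [ 0.9813 -0.1925  0.    ]
```

jog_arm:
  xyz:
    - [0.0008,0.0039,-0.0069]
    - [0.0008,0.0039,-0.0069]
    - [0.0008,0.0039,-0.0069]
    - [0,0,0]
  rotation:
    - [0,0,0]
    - [0,0,0]
    - [0,0,0]
    - [0,0,0]
  hand: [255,255,255,255]

```text
clock: 18.38
position: [453.9, -261.1, 180.8]
orientation: [179.9, -32.1, 79.0]
contact_force: [2.5, 6.5, -1.6]
grip_width: 36.8
finger_force: 70.5
```

jog_arm:
  xyz:
    - [0.0008,0.0039,-0.0069]
    - [0.0008,0.0039,-0.0069]
    - [0,0,0]
  rotation:
    - [0,0,0]
    - [0,0,0]
    - [0,0,0]
  hand: [255,255,255]

```text
clock: 18.63
position: [455.5, -253.2, 167.3]
orientation: [179.9, -32.1, 79.0]
contact_force: [1.7, 7.2, -0.8]
grip_width: 36.9
finger_force: 70.6
```

jog_arm:
  xyz:
    - [0.0002,0.001,-0.0017]
    - [0.0002,0.001,-0.0017]
    - [0,0,0]
  rotation:
    - [0,0,0]
    - [0,0,0]
    - [0,0,0]
  hand: [255,255,255]

```text
clock: 18.88
position: [455.9, -251.8, 164.9]
orientation: [179.9, -32.1, 79.0]
contact_force: [0.4, 6.1, 6.7]
grip_width: 37.0
finger_force: 71.4
```

jog_arm:
  xyz:
    - [0.0002,0.001,-0.0017]
    - [0.0002,0.001,-0.0017]
    - [0,0,0]
  rotation:
    - [0,0,0]
    - [0,0,0]
    - [0,0,0]
  hand: [255,255,255]

```text
clock: 19.13
position: [456.3, -249.9, 161.6]
orientation: [179.9, -32.1, 79.0]
contact_force: [0.5, 6.0, 7.2]
grip_width: 36.7
finger_force: 71.5
```

```bash
python3 -c "
from m3 import *
print(ctrl.read_state()['contact_force'])
inhand('small_board')
go((462.4,-218.6,36),-101.1,121,-34,0,tilt=2)"
```

```text
[0.4785288  6.04929629 7.16829979]
small_board conf 0.9 N 12669 front plane x at tcp(tool) -3.7 normal [1.    0.006 0.014] tilt about y 0.8 twist 0.4 blade y [-57.   56.9] edge slopes deg [-0.8  0.8] bottom at tool z 116.6
target [ 456.4 -249.1  157.8] d mm [ 0.1  0.8 -3.8] |d| 3.9 rot [-0.1   0.14 -0.01] zb [-0.0963 -0.4906  0.866 ] xb [-0.1667 -0.8498 -0.5   ] yb [ 0.9813 -0.1925  0.    ]
```

jog_arm:
  xyz:
    - [0.0002,0.001,-0.0017]
    - [0.0002,0.001,-0.0017]
    - [0,0,0]
  rotation:
    - [0,0,0]
    - [0,0,0]
    - [0,0,0]
  hand: [255,255,255]

```text
clock: 19.48
position: [456.6, -248.3, 158.8]
orientation: [179.8, -32.1, 79.0]
contact_force: [-1.8, 5.8, 10.5]
grip_width: 36.9
finger_force: 72.0
```

jog_arm:
  xyz:
    - [0.0001,0.0005,-0.0009]
    - [0,0,0]
  rotation:
    - [0,0,0]
    - [0,0,0]
  hand: [255,255]

```text
clock: 19.65
position: [456.6, -248.3, 158.7]
orientation: [179.8, -32.1, 79.0]
contact_force: [-2.4, 4.4, 17.7]
grip_width: 36.3
finger_force: 72.6
```

It is seated on the ledge: the force rises and the motion has stopped. I ease off, release and retreat.

jog_arm:
  xyz:
    - [-0.0001,-0.0005,0.0009]
    - [0,0,0]
    - [0,0,0]
    - [0,0,0]
    - [0,0,0]
    - [0,0,0]
  rotation:
    - [0,0,0]
    - [0,0,0]
    - [0,0,0]
    - [0,0,0]
    - [0,0,0]
    - [0,0,0]
  hand: [255,200,150,60,0,0]

```text
clock: 20.15
position: [456.1, -249.2, 156.9]
orientation: [179.9, -31.9, 78.8]
contact_force: [-0.8, 0.3, -0.4]
grip_width: 71.3
finger_force: 0.0
```

jog_arm:
  xyz:
    - [-0.0013,-0.0064,0.0113]
    - [-0.002,-0.01,0.0173]
    - [-0.003,-0.0147,0.026]
    - [-0.003,-0.0147,0.026]
    - [-0.003,-0.0147,0.026]
    - [0,0,0]
    - [0,0,0]
  rotation:
    - [0,0,0]
    - [0,0,0]
    - [0,0,0]
    - [0,0,0]
    - [0,0,0]
    - [0,0,0]
    - [0,0,0]
  hand: [0,0,0,0,0,0,0]

```text
clock: 20.73
position: [443.3, -311.2, 265.1]
orientation: [179.8, -31.8, 78.8]
contact_force: [0.3, 0.4, -0.5]
grip_width: 85.4
finger_force: 0.0
```

```bash
python3 -c "
from m3 import *
seat('small_board','wrist','w8'); seat('small_board','top'); seat('large_board','wrist');seat('large_board','top');seat('back_board','wrist');seat('back_board','top')
p=shot('top')
for q in ['dish','mug','salt_mill','sugar_jar','roller']:
    for r in spotter.masks_of(p,q)[:1]:
        X,_=cloud(p,r['region']); print(q,np.median(X,0).round())
        if q=='roller': print(np.median((X-O)@M,0))
"
```

```text
wrist small_board 0.71 2800 front x at z0 -32.8, z120 -31.7 n deg [-57.3   0.3   0.5] top 159.9 blade y [-56.   56.3] handle y [-18.1  19. ]
top small_board 0.61 1246 front x at z0 -31.6, z120 -30.1 n deg [-57.3   0.2   0.7] top 159.4 blade y [-57.7  57.1] handle y [-20.2  17.5]
wrist large_board 0.88 2302 front x at z0 -23.2, z120 -21.7 n deg [-57.3   0.3   0.7] top 173.7 blade y [-74.2  73.9] handle y [-18.   18.9]
top large_board 0.59 633 front x at z0 -21.7, z120 -20.2 n deg [-57.3   0.1   0.7] top 174.6 blade y [-74.6  73.1] handle y [-18.3  14.4]
top large_board 0.38 1287 front x at z0 -31.7, z120 -30.1 n deg [-57.3   0.3   0.8] top 160.9 blade y [-57.8  54.8] handle y [-19.3  17.6]
wrist back_board 0.81 1871 front x at z0 -14.3, z120 -11.8 n deg [-57.3   0.3   1.2] top 186.4 blade y [-79.1  85.1] handle y [-15.7  21.2]
top back_board 0.61 470 front x at z0 -11.6, z120 -9.6 n deg [-57.3   0.3   1. ] top 186.2 blade y [-79.7  84.7] handle y [-18.1  19.8]
top back_board 0.36 1259 front x at z0 -31.5, z120 -30.1 n deg [-57.3   0.3   0.7] top 158.7 blade y [-57.7  56.4] handle y [-
[... 840 characters left out ...]
                                                        ~~~~~~~~~~~~~^^^^^^^^^^^^^^^^
    return _quantile_unchecked(
        a, q, axis, out, overwrite_input, method, keepdims, weights)
    return _ureduce(a,
                    func=_quantile_ureduce_func,
    ...<5 lines>...
                    overwrite_input=overwrite_input,
                    method=method)
    r = func(a, **kwargs)
    result = _quantile(arr,
                       quantiles=q,
    ...<2 lines>...
                       out=out,
                       weights=wgt)
    slices_having_nans = np.isnan(arr[-1, ...])
                                  ~~~^^^^^^^^^
IndexError: index -1 is out of bounds for axis 0 with size 0
```

View pics/w8.png

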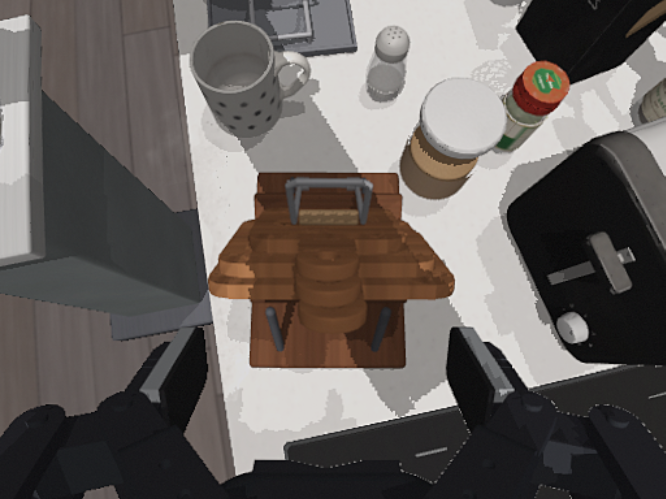

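All three boards stand stacked with the roller on the smallest, at (328,215). Their lower edges sit about 1.6 mm forward, inside the 3.5 mm tolerance. I check once that nothing creeps and that the neighbours are where they were.

jog_arm:
  xyz:
    - [0,0,0.02]
    - [0,0,0.02]
    - [0,0,0]
    - [0,0,0]
    - [0,0,0]
    - [0,0,0]
    - [0,0,0]
    - [0,0,0]
    - [0,0,0]
    - [0,0,0]
  rotation:
    - [0,0,0]
    - [0,0,0]
    - [0,0,0]
    - [0,0,0]
    - [0,0,0]
    - [0,0,0]
    - [0,0,0]
    - [0,0,0]
    - [0,0,0]
    - [0,0,0]
  hand: [0,0,0,0,0,0,0,0,0,0]

```text
clock: 22.17
position: [444.0, -308.8, 303.2]
orientation: [180.0, -32.0, 78.9]
contact_force: [0.3, -0.1, -0.4]
grip_width: 85.6
finger_force: 0.0
```

```bash
python3 -c "
from m3 import *
seat('small_board','top')
p=shot('top')
for q in ['dish','mug','salt_mill','sugar_jar','roller']:
    for r in spotter.masks_of(p,q)[:1]:
        X,_=cloud(p,r['region']); print(q,np.median(X,0).round(),np.percentile(X,2,0).round(),np.percentile(X,98,0).round())
        if q=='roller': print(np.median((X-O)@M,0))
" 2>&1 | tail -12
```

```text
top small_board 0.61 1199 front x at z0 -31.7, z120 -29.9 n deg [-57.3   0.3   0.9] top 157.6 blade y [-58.5  55. ] handle y [-20.2  17.2]
dish [466. 148.  74.] [393. 111.  29.] [539. 181. 143.]
mug [406. -40.  10.] [369. -73.   1.] [470.  -0.  90.]
salt_mill [557. -42.  80.] [542. -64.  -1.] [577. -25.  89.]
sugar_jar [ 587. -147.  114.] [ 557. -186.   -1.] [ 626. -116.  118.]
```

Nothing is creeping and the neighbours haven't moved, so I hand in.

```bash
python3 -c "
from station import order
print(order.sign_off())"
```

```text
the job is handed in; nothing more can be done
None
```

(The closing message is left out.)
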